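# Set the iris and polarizer levers to their marks

## Robot

A 6-joint arm with a two-finger parallel gripper is mounted at the origin on a cart in front of the work surface, level with it; the furniture and walls round the work are solid. World frame = base frame: x ahead of the robot, y to its left, z up, the work surface at z = 0. Lengths are in mm, angles in rad, forces in N, time in s.
With the tool pointing down it reaches from about 350 to 775 mm from the base axis. Payload 7.3 kg.
Tool frame: the origin (TCP) lies at the very end of the fingers, on their centre line; the grasp point (between the pads) lies 19 mm behind it (pinch_z is the distance from the TCP to the grasp point, in mm); z points along the fingers, y is the direction in which the jaws open and shut (so a half turn about z gives the same grasp; the last joint's range is limited). The gripper opens to 92 mm and grips with 3 to 60 N. Pads are 19 mm wide; open, the fingers measure 130 mm over their backs; the gripper's body (75 mm by 190 mm) begins 47 mm behind the grasp point.
Start: joints at [-1.312, 0.342, 1.524, -0, 1.275, -0.146], TCP at [206.787, -482.581, 226.741] pointing down, gripper open.
Joint ranges: [-2.53, 2.53], [-0.77, 2.02], [0.04, 2.7], [-1, 4.14], [0.28, 2.66], [-3.11, 3.11]. Speed limits (rad/s): [2.57, 2.57, 3.14, 3.14, 3.14, 3.14].

## Interface

Orientations are given as [roll, pitch, yaw] about the fixed x, y, z axes, in that order (R = Rz(yaw) Ry(pitch) Rx(roll)).
In Python, from plant import * gives the robot as it stands.
- The arm moves only by the tool step_arm, never from a script. Its argument "moves" is one flat list of numbers, 7 for each row, row after row: the shift along the tool's x, y, z scaled (see below), then the turn, a rotation vector about the tool's x, y, z scaled (see below), then the closure, from -1 (fully open) to 1 (shut). A call has 1 to 8 rows; each row shifts and turns the pose as measured when the row begins, along the tool's axes as they then stand; what a row does not reach is not made up. The controller multiplies each number of a shift by 2 cm and each number of a turn by 4 degrees. A row lasts 1/12 s, in which the tool goes at most 41.7 mm and 7.16 degrees, less where a joint would pass 70% of its speed; a pose out of reach is approached as far as the arm can. A call with a number of a shift or a turn outside -1 to 1 is refused whole. A call with a gripper value outside its range is refused whole. The fingers move at their own pace and stop on an object; the grip force is fixed at half the most. Time passes only in rows, so rows that do not move let the fingers close. It gives the time, the measured TCP pose, the force and the opening at its end, in the units of the state.
- get_obs(): the state, without advancing time (a new reading comes with each control period).
- capture(name): name is "side" or "top" or "wrist"; returns the picture (400x640x3 uint8, red, green, blue); there is no depth.
- get_calibration(name): a dict with "mtx" (3x3 intrinsics, pixels), "eye" and "orientation" of the camera in the world; the wrist camera has in their place "mount" (4x4, takes a point from camera to tool coordinates, whose origin is the TCP and whose axes are the flange's). Camera axes: x right, y down, z forward; pixel columns grow to the right and rows downward; lengths in mm; the calibration is good to about 2 mm. The wrist camera is an equidistant fisheye: a pixel r from the principal point sees the ray r / f radians off the axis. A picture is of the moment at which its call begins: read the wrist's pose just before it. get_calibration takes no time and is no camera call.
- close_job(): hands the job in, once; it reports no verdict.
The state is a dict: "time": time; "joint_positions": joint angles; "dq": joint speeds; "tau": joint torques, N m; "tool_pos": TCP position; "tcp_rot": TCP orientation; "contact_force": force on the tool from outside, world axes, zero at the start; "moment": the same for the moment, N m; "grip_width": finger opening in mm.
Only numpy, scipy, OpenCV 4.12 (cv2) and the standard library are available. Lean on these libraries where they do the work, as an engineer would, in place of code of your own. Each camera call takes 0.05 s, during which the arm holds its last target.

## Task

Set up the two round viewing lights: on each one, push the ring's lever gently round with the fingertips, without pinching it, until its pointer lines up with the black clip that marks the setting on the scale. Leave both clips and all the other things on the bench where they are.

Things in the scene. Friction and masses are not known exactly. Their poses are not given: they have to be found in the camera images.
- iris_unit: Iris unit: round illuminator with an iris diaphragm (eight steel blades round a small white opening) in its ring; no foot plate, fixed to the worktop. Origin: centre of its underside; z up; its -x side (the scale) faces the robot at yaw 0. A round light-grey flange, 90 mm radius, top at z = 20 mm, carries engraved black marks every 10 degrees round its -x side; the aluminium ring (50 mm radius, z = 20 to 32 mm) turns in its middle.
- iris_angle (a joint): Angle of the ring, rad. 0: lever points along the unit's -x; positive is counter-clockwise seen from above (at yaw 0 the lever then moves to the robot's right, -y). Stops at -1.15 and 1.15; starts between -1.0 and -0.55, the mark between 0.0 and 0.75. Stays where it is left (friction 0.08 N m, about 1.3 N at the post); no spring.
- iris_ring: The turning ring with its lever. Origin: on the ring's axis, 20 mm above the worktop; z up; its -x points along the lever.
- iris_post (a point): Foot of the lever's upright round black post, on the post's centre line, 62 mm from the ring's axis and 34 mm above the worktop. The post is 12 mm in diameter, its top 76 mm above the worktop. Push sideways on the post. The dark arm under it is 11 mm wide, 28 to 34 mm above the worktop.
- iris_pointer (a point): Outer end of the thin black pointer under the lever, 75 mm from the ring's axis, 26 mm above the worktop, in line with the post.
- iris_mark (a joint): Angle of the setting mark, rad, measured as the ring's angle is: the pointer is at the mark when both angles are equal. Stiff friction; not to be shifted.
- iris_target (a point): The place, 75 mm from the ring's axis and 26 mm above the worktop, just inside the nose of the setting mark: a black clip (13 x 14 mm, 9 mm high) on the flange's rim with a 3 mm wide nose pointing inward. The clip's top is 29 mm above the worktop.
- polar_unit: Polarizer unit: the same round illuminator on a grey square foot plate (176 mm, 8 mm high), with a dark ruled disc in its ring, fixed to the worktop. Origin: centre of its underside; z up; its -x side (the scale) faces the robot at yaw 0. A round light-grey flange, 90 mm radius, top at z = 20 mm, carries engraved black marks every 10 degrees round its -x side; the aluminium ring (50 mm radius, z = 20 to 32 mm) turns in its middle.
- polar_angle (a joint): Angle of the ring, rad. 0: lever points along the unit's -x; positive is counter-clockwise seen from above (at yaw 0 the lever then moves to the robot's right, -y). Stops at -1.15 and 1.15; starts between 0.55 and 1.0, the mark between -0.75 and 0.0. Stays where it is left (friction 0.08 N m, about 1.3 N at the post); no spring.
- polar_ring: The turning ring with its lever. Origin: on the ring's axis, 20 mm above the worktop; z up; its -x points along the lever.
- polar_post (a point): Foot of the lever's upright round black post, on the post's centre line, 62 mm from the ring's axis and 34 mm above the worktop. The post is 12 mm in diameter, its top 76 mm above the worktop. Push sideways on the post. The dark arm under it is 11 mm wide, 28 to 34 mm above the worktop.
- polar_pointer (a point): Outer end of the thin black pointer under the lever, 75 mm from the ring's axis, 26 mm above the worktop, in line with the post.
- polar_mark (a joint): Angle of the setting mark, rad, measured as the ring's angle is: the pointer is at the mark when both angles are equal. Stiff friction; not to be shifted.
- polar_target (a point): The place, 75 mm from the ring's axis and 26 mm above the worktop, just inside the nose of the setting mark: a black clip (13 x 14 mm, 9 mm high) on the flange's rim with a 3 mm wide nose pointing inward. The clip's top is 29 mm above the worktop.
- bottle: Bystander: brown bottle, 45 mm diameter, 85 mm high, loose, between the units. Origin: centre of its underside.
- timer: Bystander: white bench timer lying on its back, 68 x 68 x 20 mm, loose, at the left rear. Origin: centre of its underside.
- rack: Bystander: pink tube rack, 83 x 125 x 25 mm, loose, at the left. Origin: centre of its underside.
- block: Bystander: blue cooling block, 62 x 96 x 34 mm, loose, behind the bottle. Origin: centre of its underside.
- blue_marker: Bystander: blue-capped marker pen, 137 mm long, 13 mm high, loose, at the right front. Origin: centre of its underside.
- tweezers: Bystander: steel forceps, 120 mm long, 10 mm high, loose, at the right. Origin: centre of its underside.

How it is judged:
By the outcome, as a careful person would: the job done as asked, in the order asked, and still so for the second after the job is handed in, with the robot touching nothing.
It also fails if it takes over 48 s, if anything falls off the work surface, if the arm or the gripper's body presses on something with over 40 N, if the wrist force passes 120 N, or if a joint passes its speed limit or range.

## Working session

There is one attempt and no reset: what is moved stays moved. The work goes in short steps, Python scripts to look and compute and a tool call to move; the robot and the scene stay as the last step left them, time stands still between calls to the robot, and variables do not carry over. Pictures are saved under pics/ and viewed, and the job is handed in when it is done.

Besides the shell and the picture viewer there is one more tool, called after "Call:" as name(argument=value, ...) on one line, values as JSON. step_arm: Moves the arm, as the interface text tells. Shifts and turns lie within -1 to 1; 1 stands for 2 cm of shift or 4 degrees of turn. Its arguments: {"type":"object","properties":{"moves":{"type":"array"}},"required":["moves"]}

```bash
mkdir -p pics; ls; python3 - <<'E'
from plant import *
import cv2
o=get_obs();print(o)
for n in ("top","side","wrist"):
    c=get_calibration(n);print(n,c)
for n in ("top","side"):
    cv2.imwrite(f"pics/{n}0.png",capture(n)[:,:,::-1])
E
```

```text
pics
{'time': 0.0, 'joint_positions': array([-1.31203257e+00,  3.42698396e-01,  1.52500534e+00, -2.00890128e-05,
        1.27538423e+00, -1.46012703e-01]), 'dq': array([-1.96211603e-03, -8.33970225e-04,  1.53049441e-03,  1.27164042e-04,
        1.72260714e-03,  6.09739141e-05]), 'tau': array([-2.71309573e-04, -4.31241453e+01, -2.44221890e+01,  7.17856502e-02,
        5.59134583e-02, -1.18018629e-04]), 'tool_pos': array([ 206.65755867, -482.18188422,  226.06165851]), 'tcp_rot': array([-3.14011046e+00, -1.98553645e-04,  4.04782179e-01]), 'contact_force': array([ 0.44268184, -0.18365185, -0.40015721]), 'moment': array([ 0.01507427,  0.02612338, -0.00735202]), 'grip_width': 91.58708701873122}
top {'mtx': array([[374.89093772,   0.        , 322.14900943],
       [  0.        , 374.89093772, 204.97690439],
       [  0.        ,   0.        ,   1.        ]]), 'eye': array([ 468.11286458,    2.90536198, 1438.25204637]), 'orientation': array([-3.08256869, -0.00610559, -1.54150618])}
side {'mtx': array([[449.40502542,   0.        , 316.58617308],
       [  0.        , 449.40502542, 200.82141093],
       [  0.        ,   0.        ,   1.        ]]), 'eye': array([  332.01530825, -1230.34623992,   765.61422611]), 'orientation': array([-2.08731387, -0.02491441, -0.15106184])}
wrist {'mtx': array([[309.70691629,   0.        , 321.59066396],
       [  0.        , 309.70691629, 196.88474811],
       [  0.        ,   0.        ,   1.        ]]), 'mount': array([[ 3.99371717e-04, -9.63852571e-01, -2.66435850e-01,
         7.04717777e+01],
       [ 9.99999908e-01,  3.43340795e-04,  2.56878991e-04,
        -1.81028776e-01],
       [-1.56115180e-04, -2.66435928e-01,  9.63852619e-01,
        -1.58014509e+02],
       [ 0.00000000e+00,  0.00000000e+00,  0.00000000e+00,
         1.00000000e+00]])}
```

View pics/top0.png

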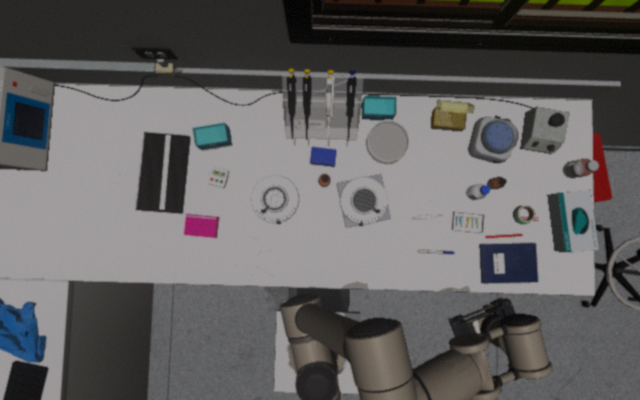

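View pics/side0.png

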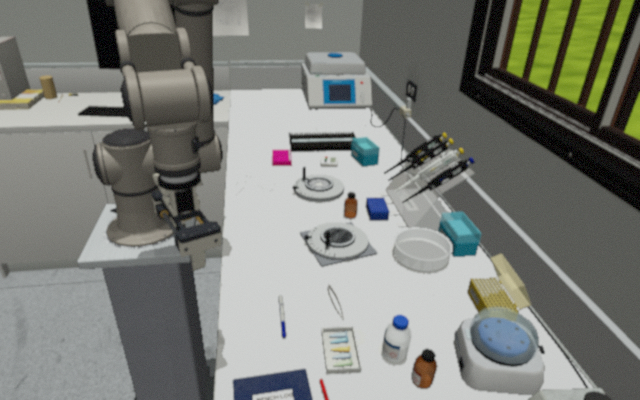

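The top view shows the iris unit at about (275,199) and the polar unit at (363,200), with the bottle between them at (324,180). I'll zoom in next.

```bash
cat > h.py <<'E'
import numpy as np, cv2
from scipy.spatial.transform import Rotation as R
from plant import *
def rot(e): return R.from_euler('xyz',e).as_matrix()
def ray(n,u,v,obs=None):
    c=get_calibration(n);K=c['mtx'];x=(u-K[0,2])/K[0,0];y=(v-K[1,2])/K[1,1]
    if n=='wrist':
        r=np.hypot(x,y);d=np.array([x/r*np.sin(r),y/r*np.sin(r),np.cos(r)]) if r>0 else np.array([0,0,1.])
        M=c['mount'];T=rot(obs['tcp_rot']);return T@M[:3,3]+obs['tool_pos'],T@M[:3,:3]@d
    return np.array(c['eye']),rot(c['orientation'])@np.array([x,y,1.])
def px2w(n,u,v,z,obs=None):
    p,d=ray(n,u,v,obs);return p+d*(z-p[2])/d[2]
def w2px(n,P,obs=None):
    c=get_calibration(n);K=c['mtx']
    if n=='wrist':
        M=c['mount'];T=rot(obs['tcp_rot']);q=T.T@(np.asarray(P,float)-obs['tool_pos']);q=M[:3,:3].T@(q-M[:3,3])
        th=np.arctan2(np.hypot(q[0],q[1]),q[2]);s=th/max(np.hypot(q[0],q[1]),1e-9)
        return np.array([K[0,2]+K[0,0]*q[0]*s,K[1,2]+K[0,0]*q[1]*s])
    q=rot(c['orientation']).T@(np.asarray(P,float)-c['eye']);return K[:2,:2]@(q[:2]/q[2])+K[:2,2]
E
python3 - <<'E'
from h import *
im=cv2.imread("pics/top0.png")
z=cv2.resize(im[165:235,240:400],None,fx=5,fy=5,interpolation=cv2.INTER_CUBIC);cv2.imwrite("pics/topz.png",z)
for n,u,v,h in (("iris",275,199,20),("polar",363,200,20),("bottle",324,180,40),("rack",201,226,25),("marker",436,252,10),("tweez",427,216,5)): print(n,px2w("top",u,v,h).round())
E
```

```text
iris [570. 176.  20.]
polar [ 576. -158.   20.]
bottle [645.  -7.  40.]
rack [459. 449.  25.]
marker [ 387. -441.   10.]
tweez [ 523. -406.    5.]
```

View pics/topz.png

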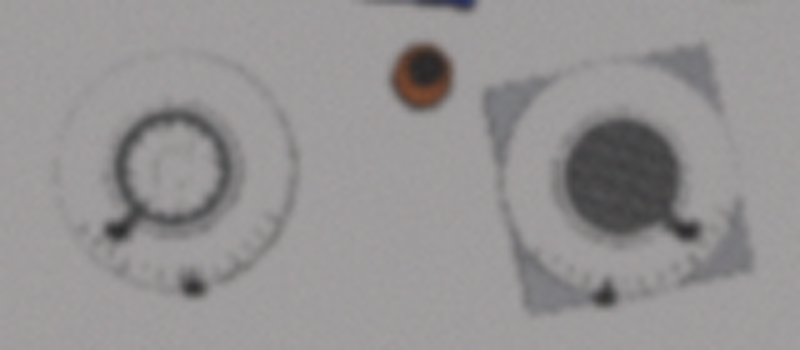

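Call:
step_arm(moves=[1, -0.7, 0, 0, 0, 0, 1, 1, -0.7, 0, 0, 0, 0, 1, 1, -0.7, 0, 0, 0, 0, 1, 1, -0.7, 0, 0, 0, 0, 1, 1, -0.7, 0, 0, 0, 0, 1, 1, -0.7, 0, 0, 0, 0, 1, 1, -0.7, 0, 0, 0, 0, 1, 1, -0.7, 0, 0, 0, 0, 1])

```text
time: 0.77
tool_pos: [310.2, -311.8, 222.6]
tcp_rot: [-3.134, 0.001, 0.397]
contact_force: [1.1, 0.7, -0.5]
grip_width: 43.1
```

Call:
step_arm(moves=[0.9, -0.75, 0, 0, 0, -1, 1, 0.95, -0.7, 0, 0, 0, -1, 1, 1, -0.6, 0, 0, 0, -1, 1, 1, -0.5, 0, 0, 0, -1, 1, 1, -0.45, 0, 0, 0, -1, 1, 1, -0.38, 0, 0, 0, -1, 1, 1, -0.3, 0, 0, 0, -1, 1, 1, -0.2, 0, 0, 0, -1, 1])

```text
time: 1.43
tool_pos: [392.5, -143.4, 221.6]
tcp_rot: [-3.13, -0.004, 0.98]
contact_force: [0.1, 0.0, -0.2]
grip_width: 0.5
```

Call:
step_arm(moves=[1, -0.1, 0, 0, 0, -1, 1, 1, 0, 0, 0, 0, -1, 1, 1, 0.05, 0, 0, 0, -1, 1, 1, 0.1, 0, 0, 0, -1, 1, 1, 0.15, 0, 0, 0, -1, 1, 1, 0.2, 0, 0, 0, -1, 1, 1, 0.2, 0, 0, 0, -1, 1, 1, 0.2, 0, 0, 0, -1, 1])

```text
time: 2.1
tool_pos: [461.3, 11.7, 220.4]
tcp_rot: [-3.129, -0.011, 1.568]
contact_force: [-0.4, -0.8, 0.2]
grip_width: 0.2
```

Call:
step_arm(moves=[1, 0.5, 0, 0, 0, 0, 1, 1, 0.5, 0, 0, 0, 0, 1, 1, 0.5, 0, 0, 0, 0, 1, 1, 0.5, 0, 0, 0, 0, 1, 0.5, 0.3, 0, 0, 0, 0, 1, 0, 0, 0, 0, 0, 0, 1])

```text
time: 2.6
tool_pos: [507.9, 109.7, 218.7]
tcp_rot: [-3.125, -0.012, 1.576]
contact_force: [-0.3, -0.1, -0.2]
grip_width: 0.3
```

```bash
python3 - <<'E'
from h import *
o=get_obs();im=capture("wrist")[:,:,::-1];cv2.imwrite("pics/w1.png",im)
print(o['tool_pos'],o['tcp_rot'],w2px("wrist",[570,176,20],o),w2px("wrist",[576,-158,20],o))
np.savez("w1.npz",p=o['tool_pos'],r=o['tcp_rot'])
E
```

```text
[507.9145389  109.70912145 218.65573955] [-3.12466057 -0.01220783  1.57596416] [379.66521689 121.02312193] [367.9905717 350.8423586]
```

View pics/w1.png

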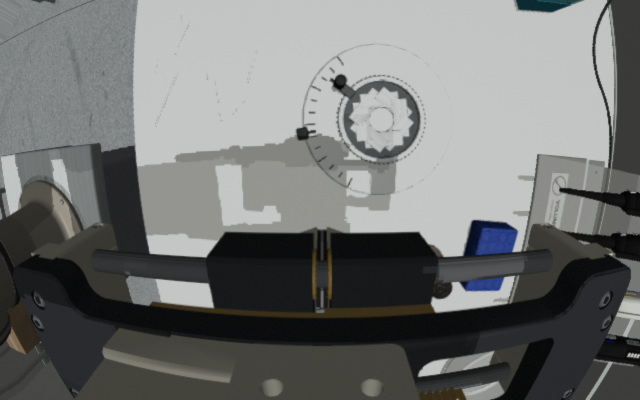

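```bash
python3 - <<'E'
from h import *
o=get_obs();im=cv2.imread("pics/w1.png")
print(w2px("wrist",o['tool_pos'],o))
T=rot(o['tcp_rot'])
for q in ([9.5,0,0],[-9.5,0,0],[0,19,0],[9.5,19,0],[9.5,-19,0],[9.5,38,0],[9.5,19,-40],[9.5,0,-60]): print(q,w2px("wrist",o['tool_pos']+T@np.array(q,float),o).round(1))
cv2.imwrite("pics/w1z.png",cv2.resize(im[25:215,280:460],None,fx=3,fy=3,interpolation=cv2.INTER_CUBIC))
E
```

```text
[323.56390777 244.67925601]
[9.5, 0, 0] [323.6 228.9]
[-9.5, 0, 0] [323.5 259.8]
[0, 19, 0] [357.5 244.5]
[9.5, 19, 0] [358.2 228.7]
[9.5, -19, 0] [289.  228.7]
[9.5, 38, 0] [391.9 228.3]
[9.5, 19, -40] [368.3 262.3]
[9.5, 0, -60] [324.6 287.7]
```

View pics/w1z.png

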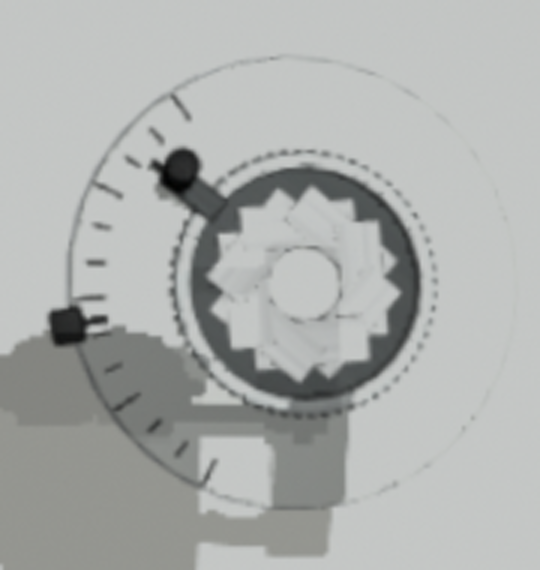

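```bash
python3 - <<'E'
from h import *
im=cv2.imread("pics/w1.png")
cv2.imwrite("pics/w1g.png",cv2.convertScaleAbs(cv2.resize(im[215:330,190:450],None,fx=3,fy=3,interpolation=cv2.INTER_CUBIC),alpha=2,beta=20))
s=capture("side")[:,:,::-1]
cv2.imwrite("pics/s1.png",cv2.resize(s[60:260,100:400],None,fx=2.6,fy=2.6,interpolation=cv2.INTER_CUBIC))
E
```

```text
(no output)
```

View pics/w1g.png

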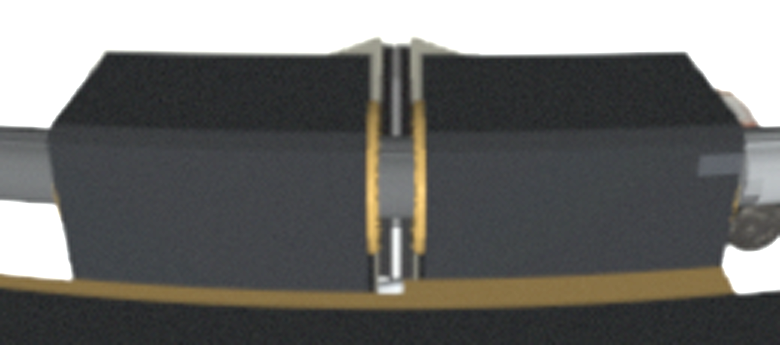

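View pics/s1.png

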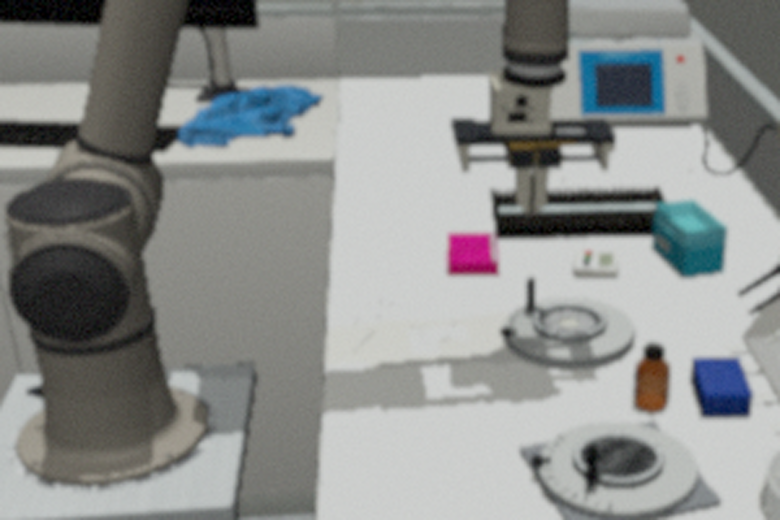

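```bash
python3 - <<'E'
from h import *
o=get_obs()
f=lambda u,v,z:px2w("wrist",280+u/3,25+v/3,z,o)
c=f(304,283,30);p=f(182,165,76);k=f(67,325,29);n=f(100,320,27);z0=f(89,297,20)
for a,b in (("c",c),("post",p),("clip",k),("nose",n),("zero",z0)):
    d=b-c;print(a,b.round(1),np.hypot(d[0],d[1]).round(1),(np.arctan2(-d[1],-d[0])).round(3))
# flange circle
for r,z in ((90,20),):
    pass
E
```

```text
c [569.1 176.1  30. ] 0.0 -3.142
post [521.1 213.8  76. ] 61.0 -0.665
clip [480.6 158.9  29. ] 90.1 0.192
nose [492.9 160.7  27. ] 77.7 0.2
zero [488.4 169.2  20. ] 81.0 0.085
```

Call:
step_arm(moves=[1, 0, 0, 0, 0, 1, 1, 1, 0, 0, 0, 0, 1, 1, 1, 0, 0, 0, 0, 1, 1, 1, 0, 0, 0, 0, 0.45, 1, 1, 0, 0, 0, 0, 0, 1, 1, 0, 0, 0, 0, 0, 1, 1, 0, 0, 0, 0, 0, 1, 0.2, 0, 0, 0, 0, 0, 1])

```text
time: 3.37
tool_pos: [530.2, 241.3, 219.7]
tcp_rot: [-3.119, -0.001, 1.308]
contact_force: [-0.3, -0.2, 0.4]
grip_width: 0.3
```

Call:
step_arm(moves=[0.6, -0.35, 0.3, -0.3, 0, 0, 1, 0.1, 0, 1, 0, 0, 0, 1, 0, 0, 1, 0, 0, 0, 1, 0, 0, 1, 0, 0, 0, 1, 0, 0, 1, 0, 0, 0, 1, 0, 0, 1, 0, 0, 0, 1, 0, 0, 1, 0, 0, 0, 1, 0, 0, 0.6, 0, 0, 0, 1])

```text
time: 4.03
tool_pos: [528.8, 245.1, 81.3]
tcp_rot: [3.135, 0.0, 1.301]
contact_force: [0.1, 0.4, -1.1]
grip_width: 0.5
```

```bash
python3 - <<'E'
from h import *
o=get_obs();print(o['tool_pos'],o['tcp_rot'])
E
```

```text
[528.7999764  245.07645621  81.31619642] [3.13495483e+00 4.80925325e-04 1.30123972e+00]
```

Call:
step_arm(moves=[0, -0.1, 0.9, 0, 0, 0, 1, 0, 0, 0.8, 0, 0, 0, 1, 0, 0, 0.05, 0, 0, 0, 1, 0, 0, 0, 0, 0, 0, 1])

```text
time: 4.37
tool_pos: [524.9, 237.5, 42.8]
tcp_rot: [3.14, 0.006, 1.296]
contact_force: [-0.9, 0.8, 0.2]
grip_width: 0.4
```

Call:
step_arm(moves=[-0.25, 0, 0, 0, 0, 0, 1, -0.25, 0, 0, 0, 0, 0, 1, -0.25, 0, 0, 0, 0, 0, 1, -0.25, 0, 0, 0, 0, 0, 1, -0.25, 0, 0, 0, 0, 0, 1, -0.25, 0, 0, 0, 0, 0, 1, -0.25, 0, 0, 0, 0, 0, 1, -0.25, 0, 0, 0, 0, 0, 1])

```text
time: 5.03
tool_pos: [514.5, 195.4, 47.8]
tcp_rot: [3.135, 0.002, 1.295]
contact_force: [2.8, 1.5, -1.4]
grip_width: 0.1
```

Call:
step_arm(moves=[-0.15, 0, 0.05, 0, 0, 0, 1, -0.15, 0, 0.05, 0, 0, 0, 1, -0.15, 0, 0, 0, 0, 0, 1, -0.1, 0, 0, 0, 0, 0, 1, 0, 0, 0, 0, 0, 0, 1])

```text
time: 5.45
tool_pos: [514.3, 182.6, 47.1]
tcp_rot: [3.129, -0.001, 1.295]
contact_force: [2.2, 0.9, -1.1]
grip_width: 0.4
```

```bash
python3 - <<'E'
from h import *
o=get_obs();print(o['tool_pos'],o['tcp_rot'],o['contact_force'])
im=capture("wrist")[:,:,::-1];cv2.imwrite("pics/w2.png",im)
E
```

```text
[514.34280357 182.60393252  47.14585943] [ 3.12860090e+00 -8.05559460e-04  1.29459797e+00] [ 2.15727871  0.89273225 -1.07714024]
```

View pics/w2.png

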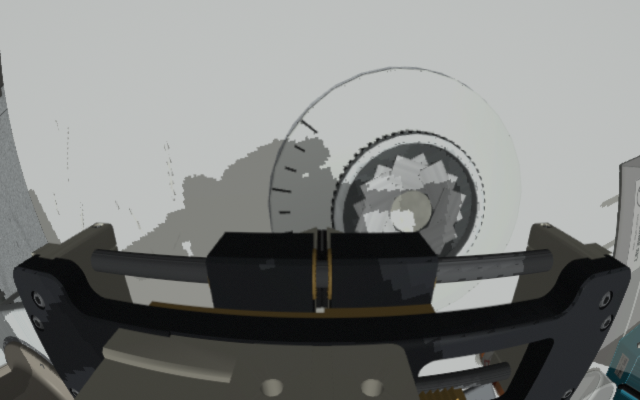

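Call:
step_arm(moves=[0.4, 0, 0, 0, 0, 0, 1, 0.3, 0, -0.5, 0, 0, 0, 1, 0, 0, -1, 0, 0, 0, 1, 0, 0, -1, 0, 0, 0, 1, 0, 0, -1, 0, 0, 0, 1, 0, 0, -1, 0, 0, 0, 1, 0, 0, -1, 0, 0, 0, 1, 0, 0, -0.5, 0, 0, 0, 1])

```text
time: 6.17
tool_pos: [511.6, 199.3, 166.7]
tcp_rot: [-3.137, 0.011, 1.296]
contact_force: [0.5, -0.6, 0.0]
grip_width: 0.5
```

```bash
python3 - <<'E'
from h import *
o=get_obs();print(o['tool_pos'],o['tcp_rot'],o['contact_force'])
im=capture("wrist")[:,:,::-1];cv2.imwrite("pics/w3.png",im)
cv2.imwrite("pics/w3z.png",cv2.resize(im[100:240,240:440],None,fx=4,fy=4,interpolation=cv2.INTER_CUBIC))
E
```

```text
[511.59961916 199.31084668 166.71841923] [-3.13716607  0.01069363  1.29645506] [ 0.46130004 -0.62022784  0.02741645]
```

View pics/w3z.png

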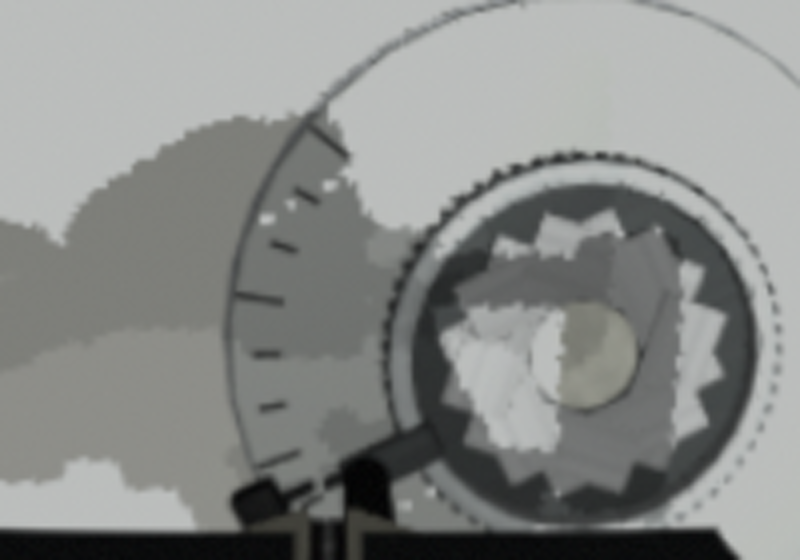

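The clip at zoom (258,500) and the post at (365,480) look nearly aligned, so I need a clear view of both.

Call:
step_arm(moves=[-1, 0, -0.3, 0, 0, 0, 1, -1, 0, -0.3, 0, 0, 0, 1, -1, 0, 0, 0, 0, 0, 1, -1, 0, 0, 0, 0, 0, 1, 0, 0, 0, 0, 0, 0, 1, 0, 0, 0, 0, 0, 0, 1])

```text
time: 6.72
tool_pos: [488.0, 122.9, 179.0]
tcp_rot: [-3.135, 0.012, 1.301]
contact_force: [-0.0, 0.6, -1.1]
grip_width: 0.3
```

```bash
python3 - <<'E'
from h import *
o=get_obs();print(o['tool_pos'],o['tcp_rot'],o['contact_force'])
im=capture("wrist")[:,:,::-1];cv2.imwrite("pics/w4.png",im)
u=w2px("wrist",[500,165,27],o);print(u)
cv2.imwrite("pics/w4z.png",cv2.resize(im[60:200,270:450],None,fx=4,fy=4,interpolation=cv2.INTER_CUBIC))
E
```

```text
[487.98976979 122.92554041 178.98097711] [-3.13468168  0.01199069  1.30074176] [-0.0196712   0.60996744 -1.06686484]
[323.98602527 138.76916524]
```

View pics/w4z.png

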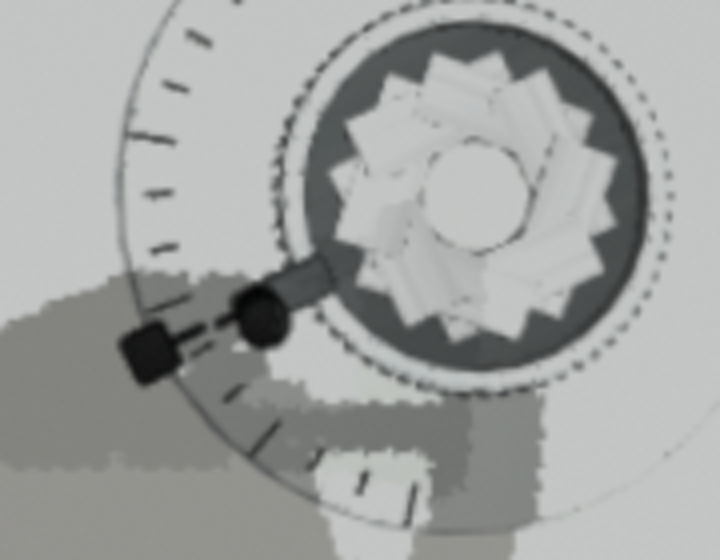

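```bash
python3 - <<'E'
from h import *
im=cv2.imread("pics/w4.png")
cv2.imwrite("pics/w4y.png",cv2.resize(im[120:155,293:343],None,fx=14,fy=14,interpolation=cv2.INTER_CUBIC))
E
```

```text
(no output)
```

View pics/w4y.png

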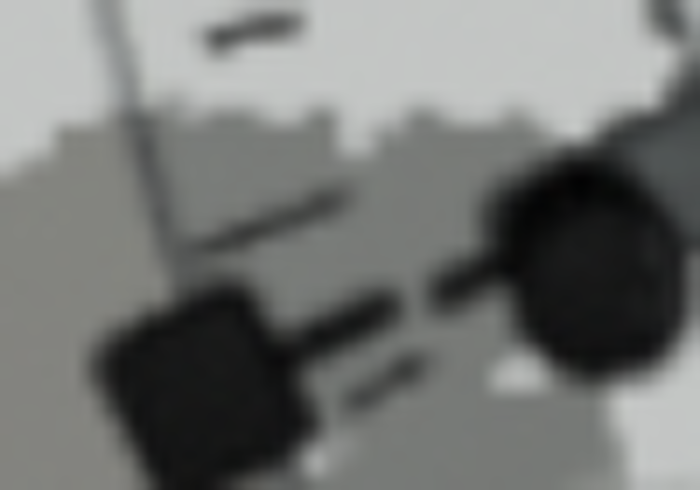

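```bash
python3 - <<'E'
from h import *
o=get_obs()
c0=px2w("wrist",270+475/4,60+195/4,30,o)
im=cv2.imread("pics/w4.png")
# refine centre from flange opening? use white opening mask
g=cv2.cvtColor(im,cv2.COLOR_BGR2GRAY)
f=lambda u,v,z:px2w("wrist",293+u/14-.5+.5/14,120+v/14-.5+.5/14,z,o)
for c in (c0,c0+[0,1.5,0],c0+[1.5,0,0]):
  print(c.round(1),end=' ')
  for nm,q in (("clip",f(205,385,29)),("nose1",f(300,348,27)),("nose2",f(390,303,27)),("ptip",f(445,293,26)),("pin",f(500,264,26)),("posttop",f(592,270,76))):
    d=q-c;print(nm,np.hypot(*d[:2]).round(1),np.arctan2(-d[1],-d[0]).round(3),end='; ')
  print()
E
```

```text
[569.9 178.3  30. ] clip 89.8 0.186; nose1 82.8 0.195; nose2 75.6 0.195; ptip 71.8 0.211; pin 67.3 0.211; posttop 61.1 0.184; 
[569.9 179.8  30. ] clip 90.1 0.202; nose1 83.1 0.213; nose2 75.9 0.214; ptip 72.1 0.232; pin 67.7 0.232; posttop 61.4 0.208; 
[571.4 178.3  30. ] clip 91.3 0.183; nose1 84.2 0.192; nose2 77.0 0.191; ptip 73.3 0.207; pin 68.8 0.206; posttop 62.6 0.18;
```

Call:
step_arm(moves=[0.3, 0.35, 1, 0, 0, 0, 1, 0.2, 0, 1, 0, 0, 0, 1, 0, 0, 1, 0, 0, 0, 1, 0, 0, 1, 0, 0, 0, 1, 0, 0, 1, 0, 0, 0, 1, 0, 0, 1, 0, 0, 0, 1, 0, 0, 0.7, 0, 0, 0, 1, 0, 0, 0, 0, 0, 0, 1])

```text
time: 7.43
tool_pos: [498.4, 138.2, 37.1]
tcp_rot: [-3.135, 0.011, 1.307]
contact_force: [-0.4, -0.3, -0.5]
grip_width: 0.5
```

Call:
step_arm(moves=[0, 0, -0.3, 0, 0, 0, 1, 0.15, 0, -0.1, 0, 0, 0, 1, 0.1, 0, 0, 0, 0, 0, 1, 0.05, 0, 0, 0, 0, 0, 1, 0, 0, 0, 0, 0, 0, 1])

```text
time: 7.85
tool_pos: [501.8, 147.3, 47.8]
tcp_rot: [-3.137, 0.009, 1.31]
contact_force: [-0.0, 0.4, 0.3]
grip_width: 0.2
```

Call:
step_arm(moves=[0.05, 0, 0, 0, 0, 0, 1, 0, 0, 0, 0, 0, 0, 1])

```text
time: 8.02
tool_pos: [502.9, 148.7, 49.2]
tcp_rot: [-3.14, 0.008, 1.31]
contact_force: [0.3, -1.2, -0.3]
grip_width: 0.3
```

```bash
python3 - <<'E'
from h import *
o=get_obs();print(o['tool_pos'],o['contact_force'],o['moment'])
E
```

```text
[502.87948269 148.67318363  49.19991163] [ 0.27708445 -1.15478351 -0.31712952] [ 0.05428496 -0.13588294 -0.03248449]
```

Call:
step_arm(moves=[0.05, 0, 0.1, 0, 0, 0, 1, 0, 0, 0, 0, 0, 0, 1])

```text
time: 8.18
tool_pos: [503.4, 149.7, 47.6]
tcp_rot: [-3.141, 0.008, 1.31]
contact_force: [0.5, -1.1, 0.4]
grip_width: 0.3
```

```bash
python3 - <<'E'
from h import *
o=get_obs();print(o['tool_pos'],o['contact_force'],o['moment'])
E
```

```text
[503.44388425 149.67628131  47.63653441] [ 0.5314888  -1.11086872  0.44332219] [-0.03280412 -0.1147722  -0.0063483 ]
```

Call:
step_arm(moves=[-0.3, 0, 0, 0, 0, 0, 1, -0.5, 0, -1, 0, 0, 0, 1, -0.5, 0, -1, 0, 0, 0, 1, 0, 0, -1, 0, 0, 0, 1, 0, 0, -1, 0, 0, 0, 1, 0, 0, -1, 0, 0, 0, 1, 0, 0, -0.5, 0, 0, 0, 1, 0, 0, 0, 0, 0, 0, 1])

```text
time: 8.85
tool_pos: [494.0, 120.6, 160.2]
tcp_rot: [-3.134, 0.011, 1.309]
contact_force: [0.2, -0.1, 0.3]
grip_width: 0.5
```

```bash
python3 - <<'E'
from h import *
o=get_obs();print(o['tool_pos'],o['tcp_rot'],o['contact_force'])
im=capture("wrist")[:,:,::-1];cv2.imwrite("pics/w5.png",im)
u=w2px("wrist",[498,163,27],o);print(u)
a,b=int(u[0])-25,int(u[1])-18;print(a,b)
z=cv2.resize(im[b:b+36,a:a+50],None,fx=14,fy=14,interpolation=cv2.INTER_CUBIC)
cv2.imwrite("pics/w5y.png",z)
cv2.imwrite("pics/w5z.png",cv2.resize(im[60:200,270:450],None,fx=4,fy=4,interpolation=cv2.INTER_CUBIC))
E
```

```text
[493.98212043 120.58872168 160.1954405 ] [-3.13428386  0.01120644  1.30851815] [ 0.23831856 -0.09264491  0.30363   ]
[316.100683   142.60092926]
291 124
```

View pics/w5y.png

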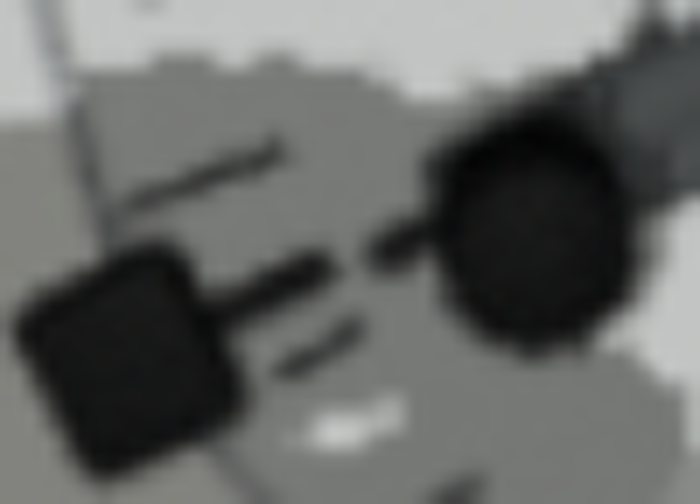

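View pics/w5z.png

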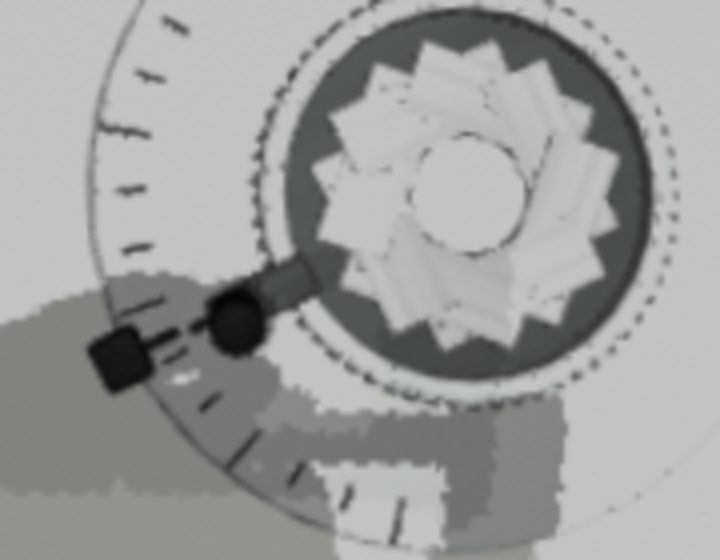

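```bash
python3 - <<'E'
from h import *
o=get_obs()
c=px2w("wrist",270+470/4-.4,60+193/4-.4,30,o)
f=lambda u,v,z:px2w("wrist",291+u/14-.46,124+v/14-.46,z,o)
print(c)
for nm,q in (("clip",f(130,362,29)),("nose1",f(235,307,27)),("nose2",f(320,268,27)),("ptip",f(378,257,26)),("pin",f(420,238,26)),("posttop",f(535,235,76))):
    d=q-c;print(nm,np.hypot(*d[:2]).round(1),np.arctan2(-d[1],-d[0]).round(3))
E
```

```text
[569.81153883 178.69420415  30.        ]
clip 90.2 0.197
nose1 82.5 0.197
nose2 76.2 0.199
ptip 72.4 0.215
pin 69.4 0.217
posttop 60.8 0.194
```

Call:
step_arm(moves=[0.5, 0, 1, 0, 0, 0, 1, 0.2, 0, 1, 0, 0, 0, 1, 0, 0, 1, 0, 0, 0, 1, 0, 0, 1, 0, 0, 0, 1, 0, 0, 1, 0, 0, 0, 1, 0, 0, 0.5, 0, 0, 0, 1, 0, 0, 0, 0, 0, 0, 1, 0, 0, 0, 0, 0, 0, 1])

```text
time: 9.57
tool_pos: [491.6, 131.2, 37.9]
tcp_rot: [-3.125, 0.015, 1.308]
contact_force: [-0.1, 0.5, 0.1]
grip_width: 0.3
```

Call:
step_arm(moves=[0.3, 0.2, -0.35, -0.2, 0, 0, 1, 0.3, 0.1, 0, 0, 0, 0, 1, 0.15, 0, 0, 0, 0, 0, 1, 0, 0, 0, 0, 0, 0, 1])

```text
time: 9.9
tool_pos: [503.2, 145.4, 46.7]
tcp_rot: [3.14, 0.014, 1.307]
contact_force: [0.3, 1.1, 0.1]
grip_width: 0.7
```

Call:
step_arm(moves=[0.1, 0, 0, 0, 0, 0, 1, 0.1, 0, 0, 0, 0, 0, 1, 0.05, 0, 0, 0, 0, 0, 1, 0, 0, 0, 0, 0, 0, 1])

```text
time: 10.23
tool_pos: [505.3, 151.1, 48.1]
tcp_rot: [3.138, 0.014, 1.308]
contact_force: [-0.1, -0.2, -1.0]
grip_width: 0.5
```

```bash
python3 - <<'E'
from h import *
o=get_obs();print(o['tool_pos'],o['contact_force'],o['moment'])
E
```

```text
[505.26448512 151.08991369  48.11699167] [-0.11383977 -0.17569881 -1.01526602] [-0.11067963 -0.0899588  -0.02370197]
```

Call:
step_arm(moves=[-0.3, 0, 0, 0, 0, 0, 1, -0.5, 0, -1, 0, 0, 0, 1, -0.5, 0, -1, 0, 0, 0, 1, 0, 0, -1, 0, 0, 0, 1, 0, 0, -1, 0, 0, 0, 1, 0, 0, -1, 0, 0, 0, 1, 0, 0, -0.5, 0, 0, 0, 1, 0, 0, 0, 0, 0, 0, 1])

```text
time: 10.9
tool_pos: [496.2, 123.6, 161.8]
tcp_rot: [-3.141, 0.015, 1.307]
contact_force: [0.1, -0.6, 0.8]
grip_width: 0.3
```

```bash
python3 - <<'E'
from h import *
o=get_obs();print(o['tool_pos'],o['tcp_rot'],o['contact_force'])
im=capture("wrist")[:,:,::-1];cv2.imwrite("pics/w6.png",im)
u=w2px("wrist",[498,163,27],o);print(u)
a,b=int(u[0])-25,int(u[1])-18;print(a,b)
z=cv2.resize(im[b:b+36,a:a+50],None,fx=14,fy=14,interpolation=cv2.INTER_CUBIC)
cv2.imwrite("pics/w6y.png",z)
u=w2px("wrist",[569.8,178.5,30],o);print(u)
a,b=int(u[0])-25,int(u[1])-20;print(a,b)
cv2.imwrite("pics/w6c.png",cv2.resize(im[b:b+40,a:a+50],None,fx=10,fy=10,interpolation=cv2.INTER_CUBIC))
E
```

```text
[496.21091452 123.566368   161.82455249] [-3.14120056  0.0149804   1.30706999] [ 0.10514717 -0.55414387  0.77831003]
[313.64228558 145.54386115]
288 127
[383.56349467 111.13897273]
358 91
```

View pics/w6y.png

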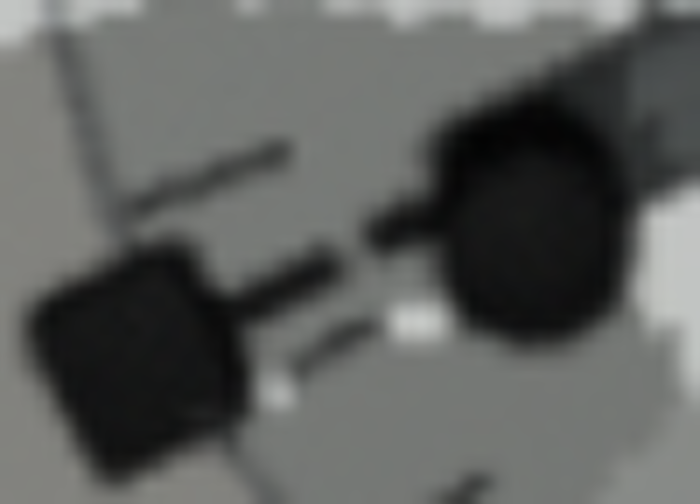

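View pics/w6c.png

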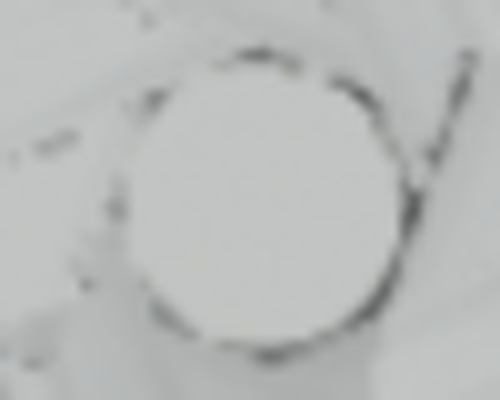

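```bash
python3 - <<'E'
from h import *
o=get_obs()
c=px2w("wrist",358+263/10-.45,91+205/10-.45,30,o)
f=lambda u,v,z:px2w("wrist",288+u/14-.46,127+v/14-.46,z,o)
print(c)
for nm,q in (("clip",f(140,362,29)),("nose1",f(245,304,27)),("nose2",f(325,266,27)),("ptip",f(378,238,26)),("pin",f(425,216,26)),("posttop",f(535,230,76))):
    d=q-c;print(nm,np.hypot(*d[:2]).round(1),np.arctan2(-d[1],-d[0]).round(3))
E
```

```text
[569.48549466 178.52222744  30.        ]
clip 89.8 0.196
nose1 81.9 0.194
nose2 75.9 0.196
ptip 72.0 0.195
pin 68.5 0.196
posttop 60.3 0.178
```

The iris pointer and its mark both read 0.195 rad. Next is the polar unit.

Call:
step_arm(moves=[-1, 0.3, -1, 0, 0, -1, 1, -1, 0.25, -1, 0, 0, -1, 1, -1, 0.2, 0, 0, 0, -1, 1, -1, 0.1, 0, 0, 0, -1, 1, -1, 0.05, 0, 0, 0, -1, 1, -1, -0.05, 0, 0, 0, -1, 1, -1, -0.1, 0, 0, 0, -1, 1, -1, -0.2, 0, 0, 0, -1, 1])

```text
time: 11.62
tool_pos: [501.1, -42.4, 195.9]
tcp_rot: [-3.121, 0.006, 1.896]
contact_force: [-0.2, 0.0, -0.5]
grip_width: 0.5
```

Call:
step_arm(moves=[-1, -0.3, 0, 0, 0, -0.8, 1, -1, -0.3, 0, 0, 0, 0, 1, -1, -0.3, 0, 0, 0, 0, 1, -1, -0.3, 0, 0, 0, 0, 1, -1, -0.3, 0, 0, 0, 0, 1, -1, -0.3, 0, 0, 0, 0, 1, -1, -0.3, 0, 0, 0, 0, 1, -0.5, -0.2, 0, 0, 0, 0, 1])

```text
time: 12.28
tool_pos: [508.5, -207.8, 185.5]
tcp_rot: [-3.109, -0.007, 1.957]
contact_force: [-0.2, 0.3, 0.1]
grip_width: 0.4
```

Call:
step_arm(moves=[0, 0.6, -0.5, -0.45, 0, 0, 1, 0, 0.3, -0.3, 0, 0, 0, 1, 0, 0, 0, 0, 0, 0, 1])

```text
time: 12.53
tool_pos: [523.9, -203.1, 197.5]
tcp_rot: [-3.136, -0.013, 1.953]
contact_force: [-0.4, -0.6, 0.0]
grip_width: 0.2
```

```bash
python3 - <<'E'
from h import *
o=get_obs();print(o['tool_pos'],o['tcp_rot'],o['contact_force'])
im=capture("wrist")[:,:,::-1];cv2.imwrite("pics/w7.png",im)
print(w2px("wrist",[576,-158,30],o))
E
```

```text
[ 523.90800952 -203.1460467   197.4550862 ] [-3.13586287 -0.01274964  1.95267368] [-0.35562303 -0.57304642  0.00108154]
[384.12921729 162.39544958]
```

View pics/w7.png

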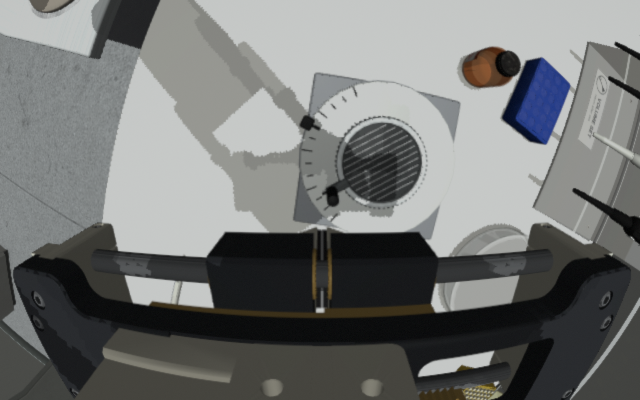

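The polar ring disc is centred at about (382,162), the clip is at (308,122) and the post at (333,197).

```bash
python3 - <<'E'
from h import *
im=cv2.imread("pics/w7.png")
cv2.imwrite("pics/w7z.png",cv2.resize(im[95:235,290:440],None,fx=4.2,fy=4.2,interpolation=cv2.INTER_CUBIC))
E
```

```text
(no output)
```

View pics/w7z.png

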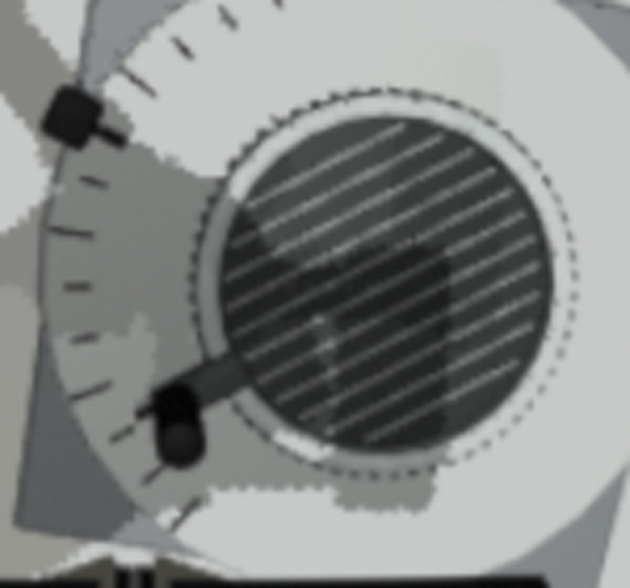

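```bash
python3 - <<'E'
from h import *
o=get_obs()
f=lambda u,v,z:px2w("wrist",290+u/4.2-.4,95+v/4.2-.4,z,o)
c=f(385.5,284,32)
print(c)
for nm,q in (("clip",f(73,117,29)),("nose",f(118,140,27)),("ptip",f(142,412,26)),("posttop",f(181,445,76))):
    d=q-c;print(nm,q.round(1),np.hypot(*d[:2]).round(1),np.arctan2(-d[1],-d[0]).round(3))
E
```

```text
[ 571.90635209 -158.54552334   32.        ]
clip [ 483.1 -149.7   29. ] 89.3 -0.099
nose [ 495.7 -151.    27. ] 76.6 -0.099
ptip [ 527.7 -214.2   26. ] 71.1 0.9
posttop [ 534.  -206.5   76. ] 61.1 0.902
```

Call:
step_arm(moves=[-1, 0.15, 0, 0, 0, 0, 1, -1, 0, 0.5, 0, 0, 0, 1, 0, 0, 1, 0, 0, 0, 1, 0, 0, 1, 0, 0, 0, 1, 0, 0, 1, 0, 0, 0, 1, 0, 0, 1, 0, 0, 0, 1, 0, 0, 0.5, 0, 0, 0, 1, 0, 0, 0, 0, 0, 0, 1])

```text
time: 13.25
tool_pos: [538.6, -233.4, 90.4]
tcp_rot: [-3.129, -0.015, 1.962]
contact_force: [-0.5, 0.4, -0.1]
grip_width: 0.6
```

Call:
step_arm(moves=[-0.2, 0, 1, -0.15, 0, 0, 1, 0, 0, 0.8, 0, 0, 0, 1, 0, 0, 0.2, 0, 0, 0, 1, 0, 0, 0, 0, 0, 0, 1])

```text
time: 13.58
tool_pos: [540.8, -235.6, 51.6]
tcp_rot: [-3.141, -0.013, 1.966]
contact_force: [0.3, -0.4, -0.5]
grip_width: 0.5
```

Call:
step_arm(moves=[0.25, 0, 0.1, 0, 0, 0, 1, 0.25, 0, 0.1, 0, 0, 0, 1, 0.25, 0, 0, 0, 0, 0, 1, 0.25, 0, 0, 0, 0, 0, 1, 0.25, 0, 0, 0, 0, 0, 1, 0.25, 0, 0, 0, 0, 0, 1, 0.25, 0, 0, 0, 0, 0, 1, 0.25, 0, 0, 0, 0, 0, 1])

```text
time: 14.25
tool_pos: [525.7, -198.3, 53.2]
tcp_rot: [3.14, -0.004, 1.967]
contact_force: [-1.6, -2.6, 0.6]
grip_width: 0.5
```

Call:
step_arm(moves=[0.25, 0, 0.2, 0, 0, 0, 1, 0.25, 0, 0.2, 0, 0, 0, 1, 0.25, 0, 0.1, 0, 0, 0, 1, 0.25, 0, 0.1, 0, 0, 0, 1, 0.15, 0, 0, 0, 0, 0, 1, 0.1, 0, 0, 0, 0, 0, 1, 0, 0, 0, 0, 0, 0, 1])

```text
time: 14.83
tool_pos: [517.9, -171.3, 41.4]
tcp_rot: [3.134, -0.0, 1.967]
contact_force: [0.7, -1.2, 0.6]
grip_width: 0.5
```

Call:
step_arm(moves=[-0.3, 0, 0, 0, 0, 0, 1, -0.5, 0, -1, 0, 0, 0, 1, -0.5, 0, -1, 0, 0, 0, 1, 0, 0, -1, 0, 0, 0, 1, 0, 0, -1, 0, 0, 0, 1, 0, 0, -1, 0, 0, 0, 1, 0, 0, -0.5, 0, 0, 0, 1, 0, 0, 0, 0, 0, 0, 1])

```text
time: 15.5
tool_pos: [523.6, -196.8, 152.5]
tcp_rot: [-3.138, -0.014, 1.967]
contact_force: [0.6, -0.2, -1.3]
grip_width: 0.2
```

```bash
cat > look.py <<'E'
from h import *
import sys
n=sys.argv[1]
o=get_obs();print(o['tool_pos'],o['tcp_rot'],o['contact_force'])
im=capture("wrist")[:,:,::-1];cv2.imwrite(f"pics/{n}.png",im)
u=w2px("wrist",[500,-153,27],o)
a,b=int(u[0])-25,int(u[1])-18;print("y",a,b)
A=cv2.resize(im[b:b+36,a:a+50],None,fx=14,fy=14,interpolation=cv2.INTER_CUBIC)
u=w2px("wrist",[571.9,-158.5,32],o)
a,b=int(u[0])-60,int(u[1])-55;print("c",a,b)
cv2.imwrite(f"pics/{n}y.png",A)
cv2.imwrite(f"pics/{n}c.png",cv2.resize(im[max(b,0):b+110,a:a+120],None,fx=5,fy=5,interpolation=cv2.INTER_CUBIC))
E
python3 look.py w8
```

```text
[ 523.63801947 -196.76564691  152.47285661] [-3.13826665 -0.01447391  1.96656114] [ 0.6243118  -0.22388306 -1.2969807 ]
y 292 121
c 326 121
```

View pics/w8y.png

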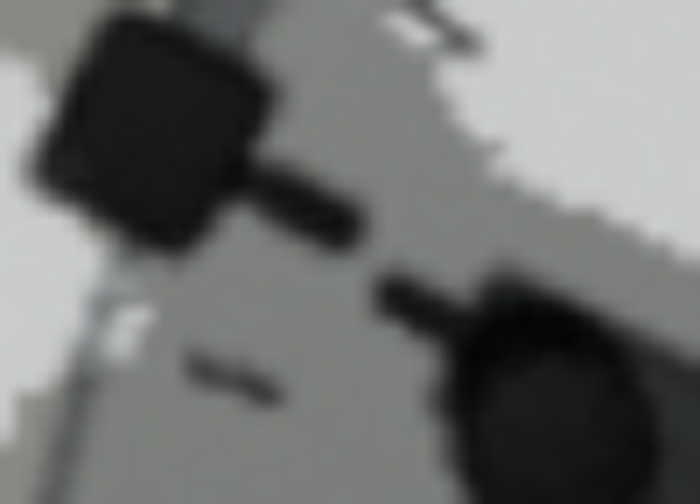

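View pics/w8c.png

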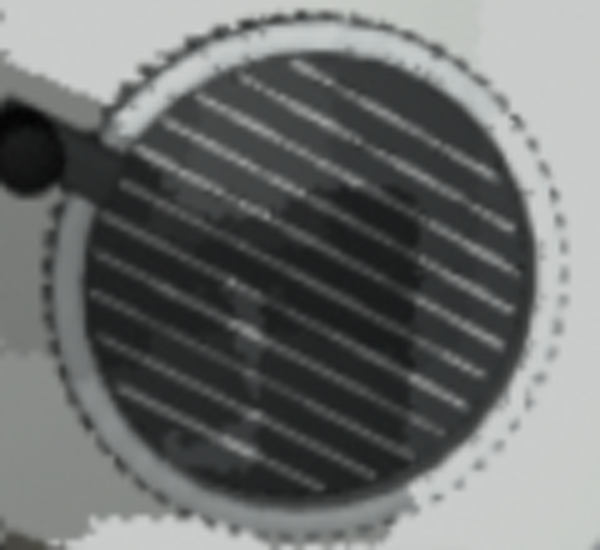

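```bash
python3 - <<'E'
from h import *
o=get_obs()
c=px2w("wrist",326+310/5-.4,121+278/5-.4,32,o)
f=lambda u,v,z:px2w("wrist",292+u/14-.46,121+v/14-.46,z,o)
print(c)
for nm,q in (("clip",f(155,130,29)),("nose1",f(265,186,27)),("nose2",f(345,228,27)),("ptip",f(395,295,26)),("pin",f(440,320,26)),("posttop",f(560,400,76))):
    d=q-c;print(nm,np.hypot(*d[:2]).round(1),np.arctan2(-d[1],-d[0]).round(3))
E
```

```text
[ 571.92054966 -158.09595245   32.        ]
clip 88.9 -0.095
nose1 81.0 -0.094
nose2 75.1 -0.095
ptip 70.1 -0.06
pin 66.8 -0.057
posttop 60.9 -0.1
```

Call:
step_arm(moves=[0.3, 0, 1, 0, 0, 0, 1, 0.3, 0, 1, 0, 0, 0, 1, 0, 0, 1, 0, 0, 0, 1, 0, 0, 1, 0, 0, 0, 1, 0, 0, 0.7, 0, 0, 0, 1, 0, 0, 0.2, 0, 0, 0, 1, 0, 0, 0, 0, 0, 0, 1])

```text
time: 16.13
tool_pos: [513.1, -182.9, 43.7]
tcp_rot: [-3.131, -0.024, 1.965]
contact_force: [-0.2, -0.6, -0.4]
grip_width: 0.5
```

Call:
step_arm(moves=[0.2, 0.15, -0.1, -0.1, 0, 0, 1, 0.15, 0.1, 0, 0, 0, 0, 1, 0.05, 0, 0, 0, 0, 0, 1, 0, 0, 0, 0, 0, 0, 1])

```text
time: 16.47
tool_pos: [515.0, -172.9, 46.8]
tcp_rot: [-3.138, -0.024, 1.965]
contact_force: [0.1, -1.2, 0.1]
grip_width: 1.1
```

Call:
step_arm(moves=[0.1, 0, 0, 0, 0, 0, 1, 0.05, 0, 0, 0, 0, 0, 1, 0, 0, 0, 0, 0, 0, 1])

```text
time: 16.72
tool_pos: [515.3, -170.6, 48.8]
tcp_rot: [-3.141, -0.02, 1.965]
contact_force: [-0.1, 0.2, 0.1]
grip_width: 0.7
```

```bash
python3 - <<'E'
from h import *
o=get_obs();p=o['tool_pos'];y=o['tcp_rot'][2];print(p,o['contact_force'],(p[0]-571.9)*np.cos(y)+(p[1]+158.1)*np.sin(y))
E
```

```text
[ 515.26042476 -170.64703337   48.80360453] [-0.05736723  0.24035891  0.14646379] 10.197285448643573
```

Call:
step_arm(moves=[0.1, 0, 0.1, 0, 0, 0, 1, 0.02, 0, 0, 0, 0, 0, 1, 0, 0, 0, 0, 0, 0, 1])

```text
time: 16.97
tool_pos: [515.2, -168.8, 47.7]
tcp_rot: [3.14, -0.018, 1.965]
contact_force: [1.2, -0.8, -0.8]
grip_width: 0.6
```

```bash
python3 - <<'E'
from h import *
o=get_obs();p=o['tool_pos'];y=o['tcp_rot'][2];print(p,o['contact_force'],(p[0]-571.9)*np.cos(y)+(p[1]+158.1)*np.sin(y))
E
```

```text
[ 515.15404831 -168.84720614   47.65960449] [ 1.16830017 -0.80603945 -0.80511498] 11.89544754992467
```

Call:
step_arm(moves=[0.06, 0, 0, 0, 0, 0, 1, 0, 0, 0, 0, 0, 0, 1])

```text
time: 17.13
tool_pos: [515.0, -167.9, 47.7]
tcp_rot: [3.139, -0.017, 1.965]
contact_force: [1.2, -0.8, -0.3]
grip_width: 0.2
```

```bash
python3 - <<'E'
from h import *
o=get_obs();p=o['tool_pos'];y=o['tcp_rot'][2];print(p,o['contact_force'],(p[0]-571.9)*np.cos(y)+(p[1]+158.1)*np.sin(y))
E
```

```text
[ 515.00591997 -167.91677412   47.73852591] [ 1.17453382 -0.75389173 -0.32335904] 12.800073158506311
```

Call:
step_arm(moves=[-0.3, 0, 0, 0, 0, 0, 1, -0.5, 0, -1, 0, 0, 0, 1, -0.5, 0, -1, 0, 0, 0, 1, 0, 0, -1, 0, 0, 0, 1, 0, 0, -1, 0, 0, 0, 1, 0, 0, -1, 0, 0, 0, 1, 0, 0, -0.5, 0, 0, 0, 1, 0, 0, 0, 0, 0, 0, 1])

```text
time: 17.8
tool_pos: [523.7, -195.2, 159.3]
tcp_rot: [-3.137, -0.027, 1.965]
contact_force: [0.3, -0.1, 1.0]
grip_width: 0.3
```

```bash
python3 look.py w9
```

```text
[ 523.72298645 -195.18918789  159.25726333] [-3.13654047 -0.02691106  1.96512168] [ 0.25780721 -0.11114562  0.95056302]
y 292 124
c 324 122
```

View pics/w9y.png

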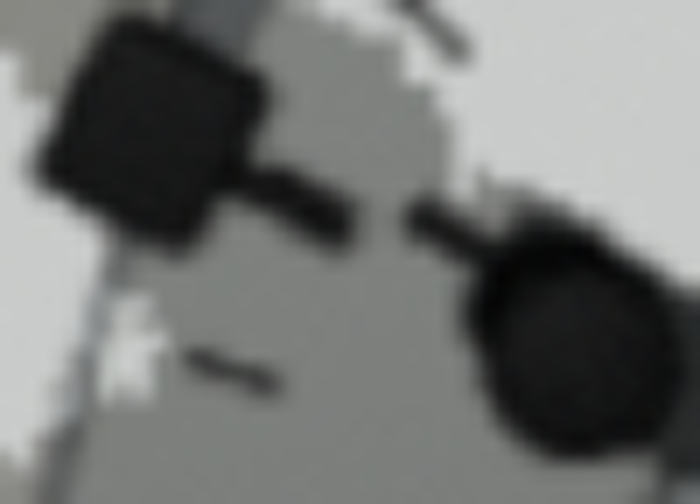

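View pics/w9c.png

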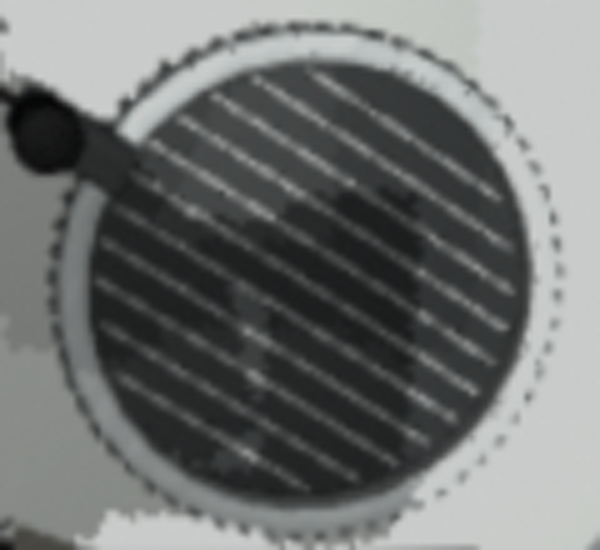

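```bash
python3 - <<'E'
from h import *
o=get_obs()
c=px2w("wrist",324+310/5-.4,122+284/5-.4,32,o)
f=lambda u,v,z:px2w("wrist",292+u/14-.46,124+v/14-.46,z,o)
print(c)
for nm,q in (("clip",f(152,130,29)),("nose1",f(260,183,27)),("nose2",f(335,224,27)),("ptip",f(420,218,26)),("pin",f(465,245,26)),("posttop",f(580,345,76))):
    d=q-c;print(nm,np.hypot(*d[:2]).round(1),np.arctan2(-d[1],-d[0]).round(3))
E
```

```text
[ 572.23719104 -158.60052971   32.        ]
clip 89.4 -0.099
nose1 81.5 -0.1
nose2 75.7 -0.099
ptip 71.0 -0.141
pin 67.4 -0.141
posttop 60.8 -0.158
```

Call:
step_arm(moves=[1, 0, 0, -0.05, -0.4, 0, 1, 1, 0, 0, 0, 0, 0, 1, 1, 0, 0, 0, 0, 0, 1, 0.7, 0, 0, 0, 0, 0, 1, 0, 0, 0.8, 0, 0, 0, 1, 0, 0, 1, 0, 0, 0, 1, 0, 0, 1, 0, 0, 0, 1, 0, 0, 0.5, 0, 0, 0, 1])

```text
time: 18.52
tool_pos: [489.9, -123.0, 84.5]
tcp_rot: [-3.134, -0.005, 1.965]
contact_force: [-0.2, 0.1, 0.0]
grip_width: 0.5
```

Call:
step_arm(moves=[-0.15, 0.25, 0.8, 0, 0, 0, 1, -0.15, 0, 0.7, 0, 0, 0, 1, 0, 0, 0.2, 0, 0, 0, 1, 0, 0, 0, 0, 0, 0, 1])

```text
time: 18.85
tool_pos: [491.7, -124.4, 42.2]
tcp_rot: [-3.125, -0.015, 1.965]
contact_force: [-0.2, 0.2, 0.6]
grip_width: 0.5
```

```bash
cat > s.py <<'E'
from h import *
o=get_obs();p=o['tool_pos'];y=o['tcp_rot'][2];print(p,o['tcp_rot'],o['contact_force'],(p[0]-572.)*np.cos(y)+(p[1]+158.3)*np.sin(y),-(p[0]-572.)*np.sin(y)+(p[1]+158.3)*np.cos(y))
E
python3 s.py
```

```text
[ 491.73396791 -124.42288859   42.24012266] [-3.12465479 -0.01475598  1.96502988] [-0.22176914  0.16586626  0.64051633] 62.10867477384665 61.09670288176276
```

Call:
step_arm(moves=[-0.25, 0.2, -0.1, -0.2, 0, 0, 1, -0.15, 0, -0.05, 0, 0, 0, 1, 0, 0, 0, 0, 0, 0, 1])

```text
time: 19.1
tool_pos: [498.7, -130.5, 45.2]
tcp_rot: [-3.139, -0.016, 1.965]
contact_force: [-0.1, 0.3, -1.1]
grip_width: 0.3
```

```bash
python3 s.py
```

```text
[ 498.65102271 -130.45808602   45.23016915] [-3.13889322 -0.01611628  1.96539127] [-0.13507259  0.31230458 -1.08425049] 53.90019071439278 57.008894785034464
```

Call:
step_arm(moves=[-0.1, 0, 0, 0, 0, 0, 1, -0.05, 0, 0, 0, 0, 0, 1, 0, 0, 0, 0, 0, 0, 1])

```text
time: 19.35
tool_pos: [501.1, -134.3, 47.2]
tcp_rot: [3.141, -0.013, 1.965]
contact_force: [-0.2, 0.1, -0.1]
grip_width: 0.4
```

```bash
python3 s.py
```

```text
[ 501.08376303 -134.34474208   47.20263999] [ 3.14144781 -0.01325425  1.96484118] [-0.221259    0.06166552 -0.10508467] 49.34603185896982 56.28442224882323
```

No contact yet (s = 49.3), so I'll go in about 1 mm steps.

Call:
step_arm(moves=[-0.06, 0, 0, 0, 0, 0, 1, 0, 0, 0, 0, 0, 0, 1])

```text
time: 19.52
tool_pos: [501.9, -135.7, 47.9]
tcp_rot: [3.14, -0.012, 1.965]
contact_force: [-0.6, 0.5, -0.5]
grip_width: 0.4
```

```bash
python3 s.py
```

```text
[ 501.93575785 -135.73065682   47.9003684 ] [ 3.14047431 -0.01222923  1.96476724] [-0.63179917  0.49549575 -0.48687675] 47.73508217982808 56.0333401546446
```

Call:
step_arm(moves=[-0.06, 0, 0.05, 0, 0, 0, 1, 0, 0, 0, 0, 0, 0, 1])

```text
time: 19.68
tool_pos: [502.3, -136.7, 47.0]
tcp_rot: [3.14, -0.012, 1.965]
contact_force: [0.8, 0.0, -0.1]
grip_width: 0.8
```

```bash
python3 s.py
```

```text
[ 502.31145955 -136.72724869   47.01135776] [ 3.14046283 -0.01238267  1.96487082] [ 0.7588327   0.00606542 -0.1327312 ] 46.67642855997861 56.06413547189928
```

Call:
step_arm(moves=[-0.06, 0, 0, 0, 0, 0, 1, 0, 0, 0, 0, 0, 0, 1])

```text
time: 19.85
tool_pos: [502.3, -137.4, 46.8]
tcp_rot: [3.141, -0.014, 1.965]
contact_force: [0.3, -0.1, 0.2]
grip_width: 0.1
```

```bash
python3 s.py
```

```text
[ 502.27107138 -137.44133556   46.7998694 ] [ 3.14138306 -0.01363317  1.96511493] [ 0.29596807 -0.08943719  0.16623566] 46.04634255364999 56.36436556856773
```

Call:
step_arm(moves=[0.3, 0, 0, 0, 0, 0, 1, 0.1, 0, -0.8, 0, 0, 0, 1, 0, 0, -1, 0, 0, 0, 1, 0, 0, -1, 0, 0, 0, 1, 0, 0, -1, 0, 0, 0, 1, 0, 0, -1, 0, 0, 0, 1, 0, 0, -1, 0, 0, 0, 1, -1, 0, -1, 0, 0, 0, 1])

```text
time: 20.52
tool_pos: [502.7, -144.3, 182.7]
tcp_rot: [-3.133, -0.024, 1.967]
contact_force: [0.5, -0.5, 0.2]
grip_width: 0.7
```

Call:
step_arm(moves=[-1, 0, 0, 0, 0, 0, 1, -0.5, 0, 0, 0, 0, 0, 1, 0, 0, 0, 0, 0, 0, 1])

```text
time: 20.77
tool_pos: [517.6, -174.9, 187.4]
tcp_rot: [-3.14, -0.015, 1.968]
contact_force: [0.6, 0.3, 0.0]
grip_width: 0.4
```

```bash
python3 look.py w10
```

```text
[ 517.57679116 -174.86304359  187.37883801] [-3.13974934 -0.01492905  1.9675298 ] [0.59306    0.34839431 0.00339114]
y 290 140
c 316 135
```

View pics/w10y.png

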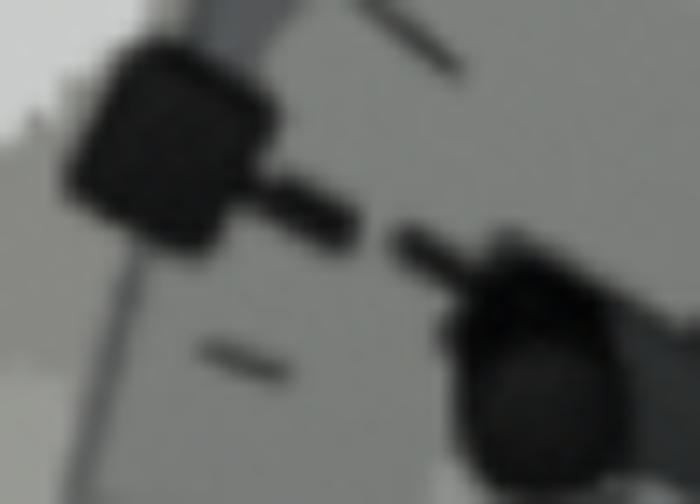

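View pics/w10c.png

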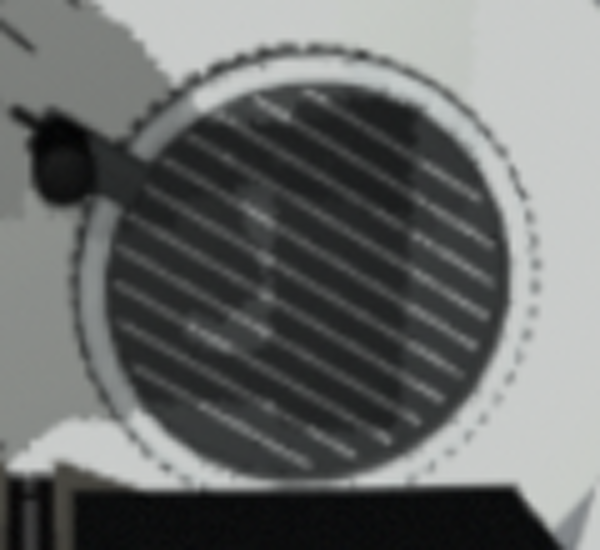

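```bash
python3 - <<'E'
from h import *
o=get_obs()
c=px2w("wrist",316+308/5-.4,135+281/5-.4,32,o)
f=lambda u,v,z:px2w("wrist",290+u/14-.46,140+v/14-.46,z,o)
print(c)
for nm,q in (("clip",f(172,145,29)),("nose1",f(270,190,27)),("nose2",f(345,230,27)),("ptip",f(408,243,26)),("pin",f(455,272,26)),("posttop",f(548,405,76))):
    d=q-c;print(nm,np.hypot(*d[:2]).round(1),np.arctan2(-d[1],-d[0]).round(3))
E
```

```text
[ 571.6038248  -156.96457483   32.        ]
clip 89.5 -0.096
nose1 81.6 -0.098
nose2 75.3 -0.098
ptip 70.7 -0.116
pin 66.6 -0.113
posttop 60.5 -0.134
```

Call:
step_arm(moves=[1, 0, 0, 0, -0.2, 0, 1, 1, 0, 0, 0, 0, 0, 1, 0.8, 0, 0.5, 0, 0, 0, 1, 0, 0, 1, 0, 0, 0, 1, 0, 0, 1, 0, 0, 0, 1, 0, 0, 1, 0, 0, 0, 1, 0, 0, 1, 0, 0, 0, 1, 0, 0, 0.5, 0, 0, 0, 1])

```text
time: 21.48
tool_pos: [487.4, -111.5, 80.1]
tcp_rot: [-3.134, -0.01, 1.968]
contact_force: [-0.9, 0.4, -0.4]
grip_width: 0.6
```

```bash
python3 s.py
```

```text
[ 487.37086856 -111.50532218   80.08809854] [-3.13400843 -0.00988156  1.96834866] [-0.87653046  0.44820893 -0.38198502] 75.91047160233795 59.91186911411948
```

Call:
step_arm(moves=[-0.5, 0.1, 0.8, -0.1, 0, 0, 1, -0.4, 0, 0.6, 0, 0, 0, 1, 0, 0, 0, 0, 0, 0, 1, 0, 0, 0, 0, 0, 0, 1])

```text
time: 21.82
tool_pos: [489.9, -121.4, 45.5]
tcp_rot: [-3.132, -0.021, 1.97]
contact_force: [0.4, 0.2, 1.1]
grip_width: 0.5
```

```bash
python3 s.py
```

```text
[ 489.89684849 -121.37645528   45.49765837] [-3.13186523 -0.02092178  1.97027444] [0.39426072 0.15474019 1.07076231] 65.94933895292138 61.27773113976057
```

Call:
step_arm(moves=[-0.3, 0.2, -0.1, -0.1, -0.2, 0, 1, -0.25, 0, 0, 0, 0, 0, 1, -0.05, 0, 0, 0, 0, 0, 1, 0, 0, 0, 0, 0, 0, 1])

```text
time: 22.15
tool_pos: [498.8, -130.0, 49.2]
tcp_rot: [-3.14, -0.005, 1.972]
contact_force: [-0.2, -0.5, 0.1]
grip_width: 0.5
```

```bash
python3 s.py
```

```text
[ 498.77883816 -129.96172549   49.18778011] [-3.14022137 -0.00511572  1.97152605] [-0.24398061 -0.52112812  0.14265423] 54.65608875835284 56.365843423606805
```

Call:
step_arm(moves=[-0.15, 0, 0.05, 0, 0, 0, 1, -0.1, 0, 0.05, 0, 0, 0, 1, 0, 0, 0, 0, 0, 0, 1])

```text
time: 22.4
tool_pos: [501.6, -135.2, 48.4]
tcp_rot: [3.141, -0.003, 1.972]
contact_force: [0.6, 0.0, -0.5]
grip_width: 0.6
```

```bash
python3 s.py
```

```text
[ 501.61465145 -135.18552249   48.43035719] [ 3.14106482e+00 -3.10227981e-03  1.97162975e+00] [ 0.59268486  0.02715299 -0.46527122] 48.74570100437799 55.78739099716167
```

Call:
step_arm(moves=[-0.1, 0, 0.05, 0, 0, 0, 1, -0.03, 0, 0, 0, 0, 0, 1, 0, 0, 0, 0, 0, 0, 1])

```text
time: 22.65
tool_pos: [502.6, -137.8, 47.3]
tcp_rot: [3.141, -0.004, 1.971]
contact_force: [0.1, 1.1, 0.7]
grip_width: 0.7
```

```bash
python3 s.py
```

```text
[ 502.58660315 -137.76280021   47.32569568] [ 3.14111394 -0.00362328  1.97116508] [0.09990252 1.05069867 0.71061595] 45.96748721854246 55.919463123596884
```

Call:
step_arm(moves=[-0.04, 0, 0, 0, 0, 0, 1, 0, 0, 0, 0, 0, 0, 1])

```text
time: 22.82
tool_pos: [502.5, -138.2, 47.1]
tcp_rot: [-3.141, -0.005, 1.971]
contact_force: [0.3, 0.5, -0.1]
grip_width: 0.4
```

```bash
python3 s.py
```

```text
[ 502.46131344 -138.20653453   47.14862311] [-3.1413223  -0.00474349  1.97108098] [ 0.31997146  0.45519774 -0.09605865] 45.60294982220668 56.21162914174787
```

Now back off and look.

Call:
step_arm(moves=[0.3, 0, 0, 0, 0, 0, 1, 0.1, 0, -0.8, 0, 0, 0, 1, 0, 0, -1, 0, 0, 0, 1, 0, 0, -1, 0, 0, 0, 1, 0, 0, -1, 0, 0, 0, 1, 0, 0, -1, 0, 0, 0, 1, 0, 0, -1, 0, 0, 0, 1, -1, 0, -1, 0, 0, 0, 1])

```text
time: 23.48
tool_pos: [502.2, -143.9, 183.4]
tcp_rot: [-3.132, -0.015, 1.973]
contact_force: [-0.1, -0.6, -0.3]
grip_width: 0.4
```

Call:
step_arm(moves=[-1, 0, 0, 0, 0, 0, 1, -1, 0, 0, 0, 0, 0, 1, -0.5, 0, 0, 0, 0, 0, 1, 0, 0, 0, 0, 0, 0, 1])

```text
time: 23.82
tool_pos: [525.3, -193.0, 189.0]
tcp_rot: [-3.139, -0.005, 1.974]
contact_force: [-1.0, 0.1, 0.2]
grip_width: 0.4
```

```bash
python3 look.py w11
```

```text
[ 525.34447345 -193.03691644  188.96296423] [-3.13943976 -0.00499527  1.97423382] [-0.99905083  0.07925715  0.17294142]
y 290 120
c 316 116
```

View pics/w11y.png

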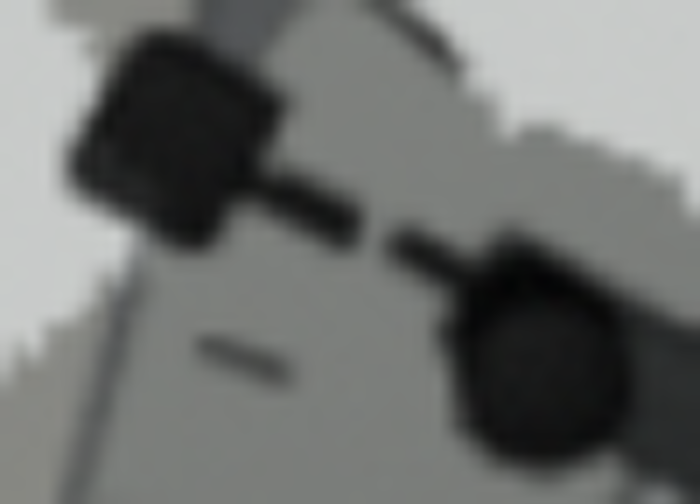

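View pics/w11c.png

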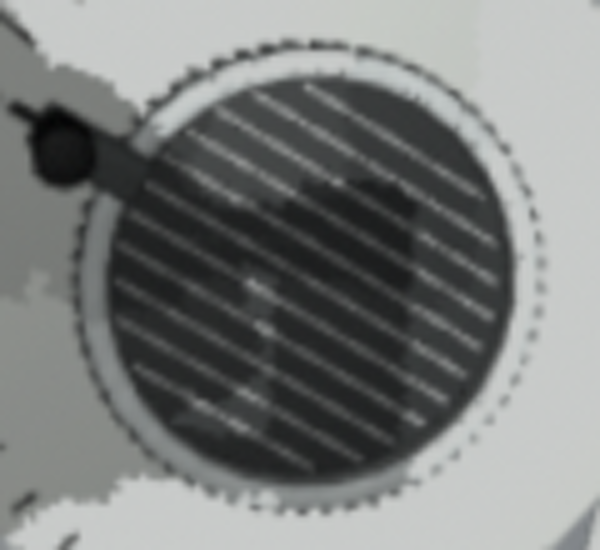

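```bash
python3 - <<'E'
from h import *
o=get_obs()
c=px2w("wrist",316+311/5-.4,116+279/5-.4,32,o)
f=lambda u,v,z:px2w("wrist",290+u/14-.46,120+v/14-.46,z,o)
print(c)
for nm,q in (("clip",f(178,142,29)),("nose1",f(275,187,27)),("nose2",f(345,226,27)),("ptip",f(403,247,26)),("pin",f(450,272,26)),("posttop",f(545,365,76))):
    d=q-c;print(nm,np.hypot(*d[:2]).round(1),np.arctan2(-d[1],-d[0]).round(3))
E
```

```text
[ 572.24302307 -157.43458893   32.        ]
clip 89.3 -0.094
nose1 81.5 -0.098
nose2 75.6 -0.097
ptip 71.1 -0.105
pin 67.2 -0.106
posttop 60.9 -0.126
```

```bash
python3 - <<'E'
from h import *
t=capture("top")[:,:,::-1];cv2.imwrite("pics/topf.png",cv2.resize(t[100:270,170:470],None,fx=2.6,fy=2.6,interpolation=cv2.INTER_CUBIC))
a=cv2.imread("pics/top0.png");d=cv2.absdiff(a,t).max(2)
for n,(x0,x1,y0,y1) in dict(bottle=(316,333,170,188),timer=(205,232,166,190),rack=(182,222,212,240),block=(308,340,146,168),marker=(415,456,246,258),tweez=(410,446,210,222)).items(): print(n,d[y0:y1,x0:x1].max(),d[y0:y1,x0:x1].mean().round(1))
E
```

```text
bottle 6 2.3
timer 7 2.6
rack 7 2.6
block 6 2.4
marker 5 2.0
tweez 99 30.9
```

View pics/topf.png

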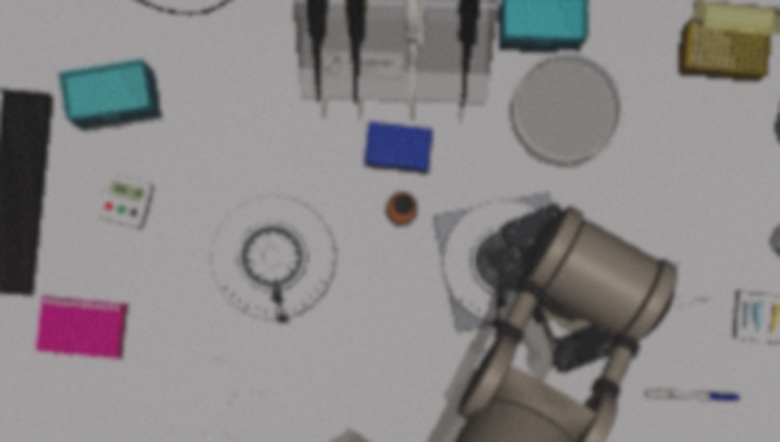

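The iris pointer meets its clip at (280,310), and the bystanders are unchanged. The tweezers region differs only because the arm covers it. I'm handing the job in.

```bash
python3 -c "
from plant import *
print(close_job(), get_obs()['time'])"
```

```text
the job is handed in; nothing more can be done
the job is handed in; nothing more can be done
```

I set both viewing lights, iris first and then polarizer, pushing each lever's post with the closed fingertips and never gripping it. I handed the job in at about 24 s, with the tool clear at z ≈ 190 mm and touching nothing.

| Unit | Pointer (world frame) | Clip nose (world frame) | Difference |
|---|---|---|---|
| Iris | 0.195 rad | 0.195 rad | within measuring error |
| Polarizer | −0.105 rad | −0.097 rad | about 0.008 rad (0.5°, 0.6 mm) |

- **Corrections:** The first push overshot the iris mark by 0.016 rad. The second push on the polarizer overshot its mark by 0.042 rad. I nudged both back from the other side. The small polarizer offset is near the measuring noise, so I left it.
- **Clips:** Both clips read the same angle before and after, to within about 0.005 rad.
- **Other things on the bench:** The last top picture shows the bottle, timer, rack, block and marker unchanged. The arm hid most of the tweezers, so that check could not be made, but the tool never went down near them.
- **Centre estimate:** My estimates of each unit's centre varied by 1–2 mm between views, so I compared pointer and nose within the same picture each time.

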